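Centre-punch an oven strap through the marking jig

TASK

Take the automatic centre punch out of its wooden block, put its nose down the hole of the marking jig and press it straight down on the strap, gently, until it trips with a snap; stop pressing as soon as it has snapped, do not ram it on to its stop. Then stand the punch back in the block's hole, nose down, fully home on its collar, and let go. Do not trip it anywhere else, and leave the mug, the spanner and the jar alone.

Things in the scene. Friction and masses are not known exactly. Their poses are not given: they have to be found in the camera images.
- punch: Automatic centre punch, steel, 110 mm long, 0.2 to 0.35 kg, upright in the block. Origin: tip of the nose when out; z up the tool. From the tip: nose 8 mm in diameter to z = 38 mm (lowest 5 mm taper to 3 mm); barrel 16 mm in diameter to 56; round collar 32 mm in diameter to 62; square grip 18 x 18 mm to 110, faces along its x and y, where to hold it. The collar stops fingers sliding down.
- nose (a joint): Travel of the nose into the punch, m: 0 out, 0.008 on its hard stop. The resisting force rises steadily from about 6 N at first to about 13 N near 0.0045, then the spring trips at 0.0055: the force falls within about 1 mm to 1 to 3 N, stays under 5 N up to the hard stop and shoots up there. 0.006 or more counts as tripped. Taking the load off lets the nose out and re-arms it.
- punch_tip (a point): The end of the punch's nose, on its axis; moves with the nose.
- jig: Marking jig, bolted down: base 100 (x) x 90 (y) mm, two cheeks, on them a 12 mm thick steel guide plate 80 (x) x 70 (y) mm, top 52 mm above the bench, four bolt heads 3 mm high near its corners, one hole. A black steel strap 42 mm wide, 180 mm long (along y) lies under the plate and sticks out at both sides. Origin: underside centre, on the bench.
- guide_hole (a point): Centre of the guide hole's mouth, level with the guide plate's top, 14 mm along +x from the jig's centre. A dark ring marks it. Hole 10 mm in diameter, 2 mm chamfer (14 mm at the mouth), vertical, right through. The strap's top face lies 14 to 28 mm below this point, different every time and not measured: find it by feel. Jig and strap do not give way.
- holder: Wooden block 80 x 80 x 66 mm high, screwed to the bench, with one vertical hole in the middle of its top. Origin: underside centre.
- holder_mouth (a point): Centre of the hole in the wooden block, level with its top face. Hole 19 mm in diameter, right through, with a 2 mm chamfer. With the punch home, its collar rests on the top face and its nose hangs free, the tip 56 mm below this point.
- mug: Bystander: steel mug 76 mm in diameter, 75 mm high. Origin: underside centre.
- spanner: Bystander: spanner lying flat on the bench, along its x. Origin: near the middle, on its underside.
- jar: Bystander: lidded glass jar 52 mm in diameter, 60 mm high. Origin: underside centre.
Not all that is in view belongs to the job. Of the things that look like the punch, the larger one is meant. Leave any purple look-alike of the holder alone.

How it is judged:
By the outcome, as a careful person would: the job done as asked, in the order asked, and still so for the second after the job is handed in, with the robot touching nothing.
It also fails if it takes over 64 s, if anything falls off the work surface, if the arm or the gripper's body presses on something with over 40 N, if the wrist force passes 120 N, or if a joint passes its speed limit or range.

ROBOT

A 6-joint arm with a two-finger parallel gripper is mounted at the origin on the work surface. World frame = base frame: x ahead of the robot, y to its left, z up, the work surface at z = 0. Lengths are in m, angles in rad, forces in N, time in s.
With the tool pointing down it reaches from about 0.425 to 0.95 m from the base axis. Payload 14.7 kg.
Tool frame: the origin (TCP) lies on the centre line of the jaws, within the pads' length; the fingertips stand 8 mm ahead of it and the grasp point (between the pads) lies 11 mm behind it; z points along the fingers, y is the direction in which the jaws open and shut (so a half turn about z gives the same grasp; the last joint's range is limited). The gripper opens to 85 mm and grips with 20 to 120 N. Pads are 22 mm wide; open, the fingers measure 114 mm over their backs; the gripper's body (76 mm by 85 mm) begins 54 mm behind the grasp point. The pads swing forward as they close: fully open they stand 13 mm farther back than shut.
Start: joints at [-1.228, 0.48, 1.596, -0, 1.065, -0.047], TCP at [0.247, -0.601, 0.239] pointing down, gripper open.
Joint ranges: [-2.75, 2.75], [-0.82, 2.05], [0.23, 2.67], [-1.56, 4.7], [0.09, 2.69], [-2.92, 2.92]. Speed limits (rad/s): [1.89, 1.89, 2.39, 3.01, 3.01, 3.01].

INTERFACE

Orientations are given as a unit quaternion [w, x, y, z].
In Python, from plant import bot, gripper_to, vision gives the robot as it stands. Calls block until the motion is done:
- bot.movep(position, orientation): joint-space move of the TCP to a pose.
- bot.line_to(position, rot=None, v=0.15, f_stop=None): straight line of the TCP; rot=None keeps the orientation; v is the mean speed in m/s. With f_stop (N) it stops when the force on the tool has changed by that much, and returns True; else False.
- bot.set_joints(angles): joint-space move.
- gripper_to(opening, effort=None): finger opening in m; effort is the grip in N (None keeps the last); returns when the fingers have stopped.
- bot.dwell(seconds).
- bot.solve_ik(position, orientation): joint angles nearest the present ones, or None.
- bot.observe(): the state.
- vision.camera(name): name is "scene" or "top"; returns a dict with "color" (400x640x3 uint8, red, green, blue), "depth" (400x640 float32, m along the optical axis (not along the pixel's ray), 0 where there is no reading), "fx", "fy", "cx", "cy" (pixels), "eye" and "rotation" of the camera in the world. Camera axes: x right, y up, looking along -z (the intrinsics and any distortion apply to the point x, -y, -z); pixel columns grow to the right and rows downward; lengths in m; the calibration is good to about 2 mm. A picture is of the moment at which its call begins.
A pose or a line that the arm cannot do raises bot.PlanningError and nothing moves.
- bot.hand_in(): hands the job in, once; it reports no verdict.
The state is a dict: "t": time; "joint_pos": joint angles; "qvel": joint speeds; "effort": joint torques, N m; "ee_pos": TCP position; "ee_rot": TCP orientation; "ft_force": force on the tool from outside, world axes, zero at the start; "ft_torque": the same for the moment, N m; "opening": finger opening in m.
Only numpy, scipy, OpenCV 4.12 (cv2) and the standard library are available. Lean on these libraries where they do the work, as an engineer would, in place of code of your own. Each camera call takes 0.05 s, during which the arm holds its last target. There are 200 camera calls.

## Working session

There is one attempt and no reset: what is moved stays moved. The work goes in short steps, each a Python script; the robot and the scene stay as the last script left them, time stands still between calls to the robot, and variables do not carry over. Pictures are saved under pics/ and viewed, about 8 in all and at most 12, crops included, and the job is handed in when it is done.

```bash
ls && mkdir -p pics
cat > h.py <<'E'
import numpy as np, cv2
from plant import bot, gripper_to, vision
def pts(c):
    """world xyz per pixel"""
    v,u=np.mgrid[0:400,0:640].astype(float); d=c["depth"].astype(float)
    p=np.stack([(u-c["cx"])/c["fx"]*d,-(v-c["cy"])/c["fy"]*d,-d],-1)
    return p@np.array(c["rotation"]).T+np.array(c["eye"])
def save(c,name,box=None,k=1):
    im=c["color"][...,::-1]
    if box: u0,v0,u1,v1=box; im=im[v0:v1,u0:u1]
    cv2.imwrite("pics/"+name,cv2.resize(im,None,fx=k,fy=k,interpolation=cv2.INTER_CUBIC))
E
python3 - <<'E'
from h import *
import pickle
C={n:vision.camera(n) for n in("scene","top")}
pickle.dump(C,open("c0.pkl","wb"))
for n,c in C.items():
    save(c,n+"0.png"); print(n,{k:v for k,v in c.items() if k not in("color","depth")})
s=bot.observe();print(s)
E
```

```text
pics
scene {'fx': 402.51996404743926, 'fy': 402.51996404743926, 'cx': 313.64324597807297, 'cy': 199.43174842127087, 'eye': array([ 0.92408883, -0.43282348,  0.58147638]), 'rotation': array([0.85507759, 0.40584646, 0.13889392, 0.2912721 ])}
top {'fx': 410.7026634021435, 'fy': 410.7026634021435, 'cx': 319.83118040634696, 'cy': 199.89855508019352, 'eye': array([0.39407238, 0.0376845 , 0.90267731]), 'rotation': array([-0.70181363, -0.05978077,  0.04324949,  0.70852902])}
{'t': 0.1, 'joint_pos': array([-1.22762094e+00,  4.80738065e-01,  1.59681913e+00, -4.21381121e-06,
        1.06508857e+00, -4.66247767e-02]), 'qvel': array([-0.0011584 , -0.00072256, -0.00343888, -0.00064624, -0.0003448 ,
        0.00016424]), 'effort': array([ 6.12324493e-04, -9.52256656e+01, -4.31039035e+01, -7.57219993e-06,
        5.25965166e-03, -5.43156500e-05]), 'ee_pos': array([ 0.24688452, -0.60090007,  0.23875363]), 'ee_rot': array([-5.20505970e-04,  9.81066692e-01,  1.93669483e-01, -7.96118946e-05]), 'ft_force': array([ 0.07227474, -0.30775295,  0.22108952]), 'ft_torque': array([0.03352156, 0.00731961, 0.0312091 ]), 'opening': 0.08524670901827236}
```

Rotation is a quaternion; I'll handle that.

```bash
sed -i 's/^import numpy as np, cv2/import numpy as np, cv2\nfrom scipy.spatial.transform import Rotation as R/; s/p@np.array(c\["rotation"\]).T/p@R.from_quat(c["rotation"],scalar_first=True).as_matrix().T/' h.py && sed -n 1,12p h.py
```

```text
import numpy as np, cv2
from scipy.spatial.transform import Rotation as R
from plant import bot, gripper_to, vision
def pts(c):
    """world xyz per pixel"""
    v,u=np.mgrid[0:400,0:640].astype(float); d=c["depth"].astype(float)
    p=np.stack([(u-c["cx"])/c["fx"]*d,-(v-c["cy"])/c["fy"]*d,-d],-1)
    return p@R.from_quat(c["rotation"],scalar_first=True).as_matrix().T+np.array(c["eye"])
def save(c,name,box=None,k=1):
    im=c["color"][...,::-1]
    if box: u0,v0,u1,v1=box; im=im[v0:v1,u0:u1]
    cv2.imwrite("pics/"+name,cv2.resize(im,None,fx=k,fy=k,interpolation=cv2.INTER_CUBIC))
```

View pics/scene0.png

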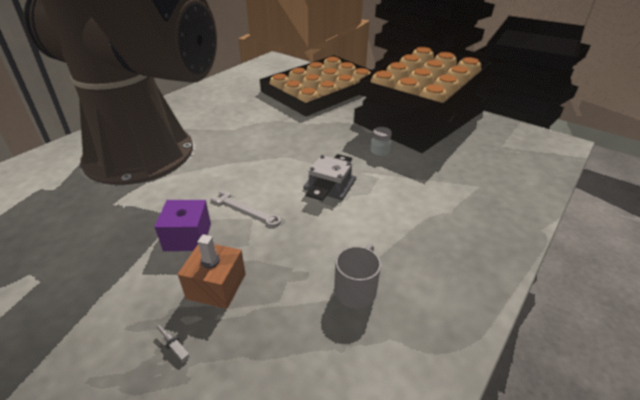

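View pics/top0.png

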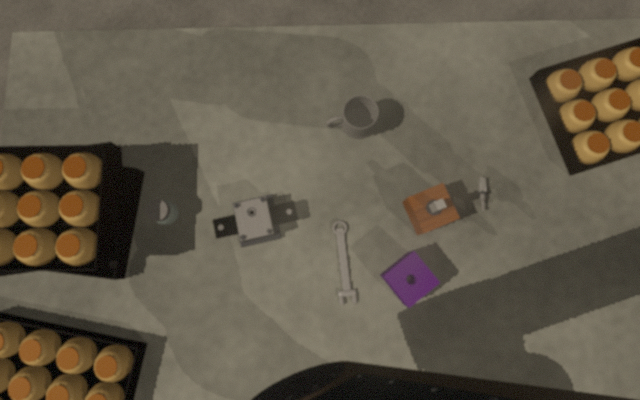

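The scene view shows the punch upright in the brown block at (207,250), a smaller look-alike lying at (170,343), the purple decoy block at (182,225) and the jig at (330,175). In the top view they are at (437,206), (484,193), (410,278) and (253,218). The one in the block matches the description, so I'll check it in a close crop.

Run:
```python
from h import *
import pickle
C=pickle.load(open("c0.pkl","rb"))
t,s=C["top"],C["scene"]
def cr(c,b,k): return cv2.resize(c["color"][b[1]:b[3],b[0]:b[2],::-1],None,fx=k,fy=k,interpolation=cv2.INTER_CUBIC)
a=np.hstack([cr(t,(395,170,495,240),4),cr(t,(205,183,305,253),4)])
b=np.hstack([cr(s,(165,220,265,310),3.2),cr(s,(290,140,390,230),3.2)])
b=np.pad(b,((0,0),(0,800-b.shape[1]),(0,0)))
cv2.imwrite("pics/crop1.png",np.vstack([a,b]))
for n,c in C.items():
    P=pts(c)
    print(n,"bench",np.percentile(P[...,2][(c["depth"]>0)&(abs(P[...,2])<.02)],[10,50,90]))
    for nm,lo,hi,zs in (("block",.0,0,0),):
        pass
    W=P.reshape(-1,3); ok=c["depth"].ravel()>0
    for nm,u,v in ((("punch",437,206),("jig",253,218)) if n=="top" else (("punch",207,240),("jig",330,170))):
        print(nm,P[v,u])
P=pts(t)
np.set_printoptions(precision=3,suppress=True,linewidth=220)
print(P[196:216:2,400:465:4,2]); print(P[196:242:3,228:280:3,2])
```

```text
scene bench [-8.30969347e-05  1.47038628e-03  3.32201180e-03]
punch [ 0.50553547 -0.17267002  0.12077912]
jig [0.49468496 0.18355827 0.0557544 ]
top bench [-0.00182748  0.00027119  0.00256279]
punch [ 0.49483124 -0.16806615  0.12006948]
jig [0.48244018 0.19695765 0.05258834]
[[-0.001 -0.004 -0.002  0.064  0.065  0.067  0.068  0.066  0.068  0.065  0.066  0.067  0.067  0.002  0.001 -0.003 -0.001]
 [ 0.001  0.001  0.066  0.067  0.065  0.067  0.067  0.066  0.066  0.066  0.067  0.068  0.066  0.    -0.001  0.001  0.001]
 [ 0.001  0.034  0.065  0.064  0.067  0.064  0.064  0.067  0.072  0.119  0.119  0.067  0.067 -0.    -0.001  0.    -0.003]
 [ 0.002  0.023  0.057  0.067  0.067  0.063  0.069  0.074  0.106  0.12   0.118  0.12   0.069  0.003 -0.    -0.    -0.   ]
 [ 0.001  0.015  0.05   0.068  0.067  0.068  0.068  0.069  0.103  0.121  0.118  0.122  0.065  0.066 -0.001 -0.     0.002]
 [ 0.003  0.005  0.041  0.064  0.065  0.065  0.069  0.074  0.099  0.121  0.123  0.121  0.064  0.067 -0.002 -0.003  0.   ]
 [-0.002 -0.001  0.035  0.067  0.064  0.067  0.067  0.074  0.09   0.116  0.121  0.062  0.067
[... 1761 characters left out ...]
.052  0.051  0.053  0.05   0.049  0.007  0.008 -0.003]
 [ 0.03   0.033  0.029  0.03   0.053  0.053  0.051  0.054  0.055  0.054  0.051  0.051  0.052  0.056  0.054  0.031  0.009  0.007]
 [ 0.03   0.032  0.029  0.028  0.049  0.052  0.054  0.054  0.054  0.051  0.055  0.052  0.051  0.058  0.053  0.044  0.01   0.011]
 [ 0.024  0.     0.001  0.003  0.052  0.054  0.05   0.051  0.053  0.052  0.054  0.052  0.042  0.027  0.012  0.01   0.01   0.013]
 [-0.     0.003 -0.001  0.     0.051  0.054  0.052  0.052  0.036  0.019  0.011  0.01   0.011  0.01   0.01   0.009  0.011  0.001]
 [-0.002 -0.    -0.001 -0.002  0.008  0.01   0.011  0.011  0.012  0.01   0.011  0.008  0.008 -0.001 -0.001  0.001  0.001  0.002]]
```

View pics/crop1.png

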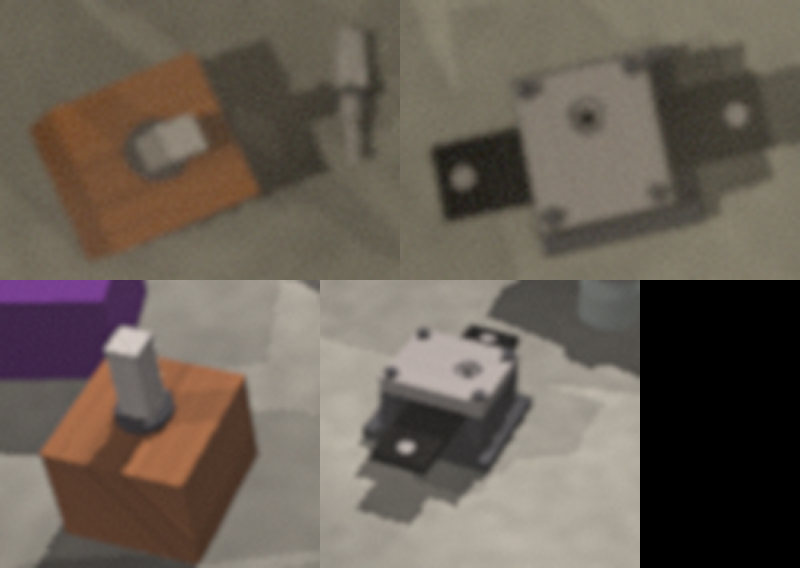

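```bash
cat >> h.py <<'E'
def ray(c,u,v,z):
    d=R.from_quat(c["rotation"],scalar_first=True).apply([(u-c["cx"])/c["fx"],-(v-c["cy"])/c["fy"],-1]); e=np.array(c["eye"])
    return e+d*(z-e[2])/d[2]
def rect(P,c,ctr,rad,z0,z1,z):
    m=(c["depth"]>0)&(P[...,2]>z0)&(P[...,2]<z1)&(np.hypot(P[...,0]-ctr[0],P[...,1]-ctr[1])<rad)
    m=cv2.morphologyEx(m.astype(np.uint8),cv2.MORPH_OPEN,np.ones((2,2)))if rad>.03 else m
    q=np.array([ray(c,u,v,z)[:2] for v,u in np.argwhere(m)])
    (x,y),(w,h),a=cv2.minAreaRect((q*1000).astype(np.float32))
    return np.round([x,y,w,h,a%90,len(q)],1)
E
python3 - <<'E'
from h import *
import pickle
C=pickle.load(open("c0.pkl","rb"))
for n,(hu,hv),(pu,pv) in (("top",(251.4,211.9),(440.8,203.6)),("scene",(335.8,167.3),(204.9,238.9))):
    c=C[n];P=pts(c)
    print(n,"hole",ray(c,hu,hv,.052),"griptop",ray(c,pu,pv,.120))
    print(" block",rect(P,c,(.49,-.165),.062,.061,.071,.066)," plate",rect(P,c,(.485,.193),.056,.0465,.058,.052)," grip",rect(P,c,(.495,-.17),.02,.113,.13,.12))
E
```

```text
top hole [0.49536305 0.20063629 0.052     ] griptop [ 0.49938338 -0.17552244  0.12      ]
 block [ 497.7 -174.9   79.9   81.2   22.4 1314. ]  plate [ 480.9  196.    80.6   70.8   12.4 1272. ]  grip [ 499.4 -172.7   17.9   19.    23.9   96. ]
scene hole [0.49588102 0.20489576 0.052     ] griptop [ 0.50018921 -0.17263363  0.12      ]
 block [ 504.7 -174.3   83.2   84.5   21.9 1376. ]  plate [489.3 195.3  84.1  79.7  12.4 703. ]  grip [ 503.2 -175.1   22.7   24.5   20.4  140. ]
```

I've confirmed the large punch upright in the brown block. The jig hole sits at the dark ring at about (251.4, 211.9) in the top view. The two cameras agree to about 3–4 mm, and the sizes match (block 80, plate 80×71, grip 18). Next I'll grip gently and read the side force.

```bash
cat >> h.py <<'E'
def quat(yaw): # tool down, tool x at yaw (deg)
    a=np.radians(yaw)/2; return [0,np.cos(a),np.sin(a),0]
def st(m=""):
    s=bot.observe(); print(m,round(s["t"],2),"p",np.round(s["ee_pos"]*1000,2),"F",np.round(s["ft_force"],2),"M",np.round(s["ft_torque"],3),"op",round(s["opening"]*1000,2)); return s
E
python3 - <<'E'
from h import *
np.set_printoptions(suppress=True)
q=quat(22.4); x,y=.499,-.174
bot.movep([x,y,.17],q); st("above")
gripper_to(.05)
bot.line_to([x,y,.086],v=.1); st("down")
gripper_to(.012,20); bot.dwell(.2); s=st("grip")
print(np.round(s["joint_pos"],3))
save(vision.camera("scene"),"grip.png",(120,160,320,320),3)
E
```

```text
above 1.92 p [ 499.11 -174.88  170.15] F [ 0.54 -0.01  0.03] M [ 0.055  0.008 -0.027] op 85.37
down 3.35 p [ 499.36 -174.12   86.46] F [ 0.42 -0.65  0.3 ] M [0.031 0.026 0.037] op 49.84
grip 3.93 p [ 499.34 -174.17   86.53] F [-0.36 -0.49  7.27] M [0.035 0.172 0.045] op 17.87
[-0.393  0.526  2.006 -0.     0.608  0.787]
```

View pics/grip.png

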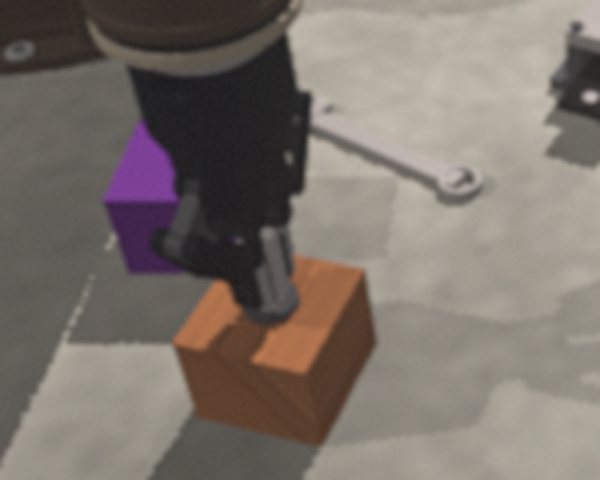

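The grip reads 17.9 mm on an 18 mm square with almost no side force, so the grasp is aligned. I'll firm the grip, lift it out, carry it over the jig and look at the tip against the hole.

Run:
```python
from h import *
gripper_to(.012,80); st("firm")
p=bot.observe()["ee_pos"]
bot.line_to([p[0],p[1],.092],v=.05); st("5mm")
bot.line_to([p[0],p[1],.178],v=.15); st("up")
bot.line_to([.4955,.201,.178],v=.25); st("carry")
bot.line_to([.4955,.201,.142],v=.1); bot.dwell(.2); st("hover")
import pickle
C={n:vision.camera(n) for n in("scene","top")}; pickle.dump(C,open("c1.pkl","wb"))
cr=lambda c,b,k: cv2.resize(c["color"][b[1]:b[3],b[0]:b[2],::-1],None,fx=k,fy=k,interpolation=cv2.INTER_CUBIC)
cv2.imwrite("pics/hover.png",np.hstack([cr(C["scene"],(300,110,380,210),5),cr(C["top"],(200,160,280,260),5)]))
print(ray(C["scene"],335.8,167.3,.052))
```

```text
firm 4.2 p [ 499.34 -174.17   86.65] F [-1.13 -0.07  9.43] M [0.096 0.326 0.052] op 17.15
5mm 4.47 p [ 499.54 -174.24   92.36] F [ 0.84 -0.05 -3.03] M [-0.003 -0.071 -0.011] op 16.97
up 5.19 p [ 498.88 -173.96  177.34] F [ 0.24 -0.6  -2.64] M [-0.012  0.031  0.043] op 16.88
carry 6.84 p [495.41 200.14 177.91] F [ 0.66 -0.73 -3.15] M [-0.047  0.004  0.045] op 17.16
hover 7.55 p [495.92 201.08 142.64] F [-0.17  0.03 -2.69] M [-0.006 -0.009  0.005] op 16.87
[0.49588102 0.20489576 0.052     ]
```

View pics/hover.png

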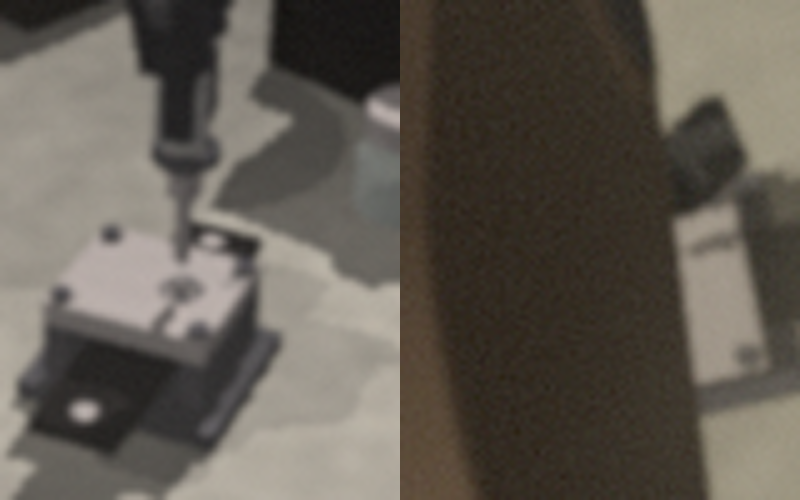

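Scene view: the tip is at about (335.8,152.0), directly above the hole at (336.0,167.4). The top view is blocked by the arm. I'll compare the two at their known heights.

Run:
```python
from h import *
import pickle
c=pickle.load(open("c1.pkl","rb"))["scene"]
h=ray(c,336,167.4,.052)
for v in (151.5,152,153): print(v,1000*(ray(c,335.8,v,.066)-h))
print(h, "tip if at (.4959,.2011): dv per mm", [1000*(ray(c,336,168.4,.052)-h), 1000*(ray(c,337,167.4,.052)-h)])
# barrel axis check: predicted pixel of tip for tcp xy
Rm=R.from_quat(c["rotation"],scalar_first=True)
def proj(p):
    q=Rm.inv().apply(np.array(p)-c["eye"]); return c["cx"]+c["fx"]*q[0]/-q[2], c["cy"]-c["fy"]*q[1]/-q[2]
for z in (.066,.0661+.038,.0661+.056): print(z,proj((.4959,.2011,z)))
for x,y in ((.4954,.2006),(.4946,.199),(.4955,.2025)): print("hole",proj((x,y,.052)))
```

```text
151.5 [-27.21731415  36.95364471  14.        ]
152 [-25.95125389  35.15949776  14.        ]
153 [-23.43260893  31.5903002   14.        ]
[0.49648002 0.20484613 0.052     ] tip if at (.4959,.2011): dv per mm [array([ 2.32427767, -3.29644631,  0.        ]), array([1.82793402, 1.40566521, 0.        ])]
0.066 (np.float64(335.052575793785), np.float64(162.98534576281224))
0.1041 (np.float64(335.61064843735636), np.float64(148.6988287244875))
0.12210000000000001 (np.float64(335.8849038860469), np.float64(141.67795933462088))
hole (np.float64(334.5516097210355), np.float64(168.07111214151246))
hole (np.float64(333.86471342067045), np.float64(168.26517361092155))
hole (np.float64(335.06458040447103), np.float64(167.71252410138538))
```

I misread a crop offset there. The tip row is 262/5+110 ≈ 162, against 163 predicted, so the tip is within about 1–2 mm of the hole axis and well inside the 14 mm chamfer. I'll lower slowly with a force guard.

Run:
```python
from h import *
bot.line_to([.4962,.201,.1335],v=.05); bot.dwell(.2); st("pre")
r=bot.line_to([.4962,.201,.122],v=.02,f_stop=3); st(r)
if not r:
    r=bot.line_to([.4962,.201,.098],v=.015,f_stop=4); st(r)
    bot.dwell(.2); st("settled")
```

```text
pre 8.17 p [496.24 201.02 133.52] F [-0.01 -0.23 -3.28] M [ 0.004  0.004 -0.034] op 16.97
False 8.89 p [496.25 201.01 121.97] F [ 0.84  0.43 -2.8 ] M [-0.037 -0.014  0.024] op 17.49
True 9.95 p [496.15 200.99 105.12] F [ 0.47 -0.66  4.05] M [ 0.057 -0.122  0.001] op 16.89
settled 10.15 p [496.05 200.94 105.21] F [0.91 1.11 5.26] M [ 0.092 -0.219 -0.04 ] op 17.03
```

The nose went in freely and met the strap at about z = 29 mm, within the expected 24–38 mm range. Now I'll press in small steps until the force collapses.

Run:
```python
from h import *
base=-2.85; z=.1050; mx=0; log=[]
def net():
    f=[]
    for _ in range(4): bot.dwell(.02); f.append(bot.observe()["ft_force"][2])
    return np.mean(f)-base
while z>.0990:
    z-=.0003 if mx<11 else .0002
    bot.line_to([.4962,.201,z],v=.01); n=net(); mx=max(mx,n)
    log.append((round(z*1e3,1),round(bot.observe()["ee_pos"][2]*1e3,2),round(n,1)))
    if n>18 or (mx>10 and n<4): break
print(log); st("end")
```

```text
[(104.7, np.float64(104.75), np.float64(8.2)), (104.4, np.float64(104.47), np.float64(8.8)), (104.1, np.float64(104.18), np.float64(9.0)), (103.8, np.float64(103.91), np.float64(9.1)), (103.5, np.float64(103.65), np.float64(10.0)), (103.2, np.float64(103.36), np.float64(10.1)), (102.9, np.float64(103.05), np.float64(11.0)), (102.6, np.float64(102.79), np.float64(11.3)), (102.4, np.float64(102.6), np.float64(11.5)), (102.2, np.float64(102.43), np.float64(11.5)), (102.0, np.float64(102.22), np.float64(11.8)), (101.8, np.float64(102.04), np.float64(12.5)), (101.6, np.float64(101.86), np.float64(12.0)), (101.4, np.float64(101.66), np.float64(12.4)), (101.2, np.float64(101.45), np.float64(12.8)), (101.0, np.float64(101.29), np.float64(12.8)), (100.8, np.float64(101.09), np.float64(13.0)), (100.6, np.float64(100.88), np.float64(12.8)), (100.4, np.float64(100.66), np.float64(12.7)), (100.2, np.float64(100.44), np.float64(11.7)), (100.0, np.float64(100.1), np.float64(8.9)), (99.8, np.float64(99.6), np.float64(2.3))]
end 17.12 p [496.08 200.97  99.6 ] F [ 0.97  0.68 -0.61] M [ 0.086 -0.242 -0.068] op 16.93
```

It tripped: the force rose to 13 N, then collapsed to 2.3 N about 1 mm after the trip, without reaching the hard stop. I'll lift it out now and go back to the block.

Run:
```python
from h import *
x,y=.4993,-.1741
bot.line_to([.4962,.201,.135],v=.08); bot.line_to([.4962,.201,.178],v=.15); st("out")
bot.line_to([x,y,.178],v=.22); st("over")
r=bot.line_to([x,y,.150],v=.1); bot.dwell(.2); st("pre")
r=bot.line_to([x,y,.090],v=.04,f_stop=5); st(r)
if not r:
    r=bot.line_to([x,y,.082],v=.01,f_stop=4); st(r); bot.dwell(.2); st("settled")
```

```text
out 18.14 p [496.06 200.95 177.53] F [-0.57  0.26 -3.24] M [ 0.039 -0.003  0.031] op 17.06
over 20.0 p [ 499.22 -173.31  177.96] F [-0.01  0.27 -2.41] M [ 0.021 -0.013  0.01 ] op 17.05
pre 20.63 p [ 499.67 -174.19  150.58] F [ 0.18 -0.03 -2.61] M [ 0.007 -0.024 -0.028] op 17.12
False 22.28 p [ 499.44 -174.14   90.22] F [ 0.75 -0.32 -3.35] M [-0.008 -0.053 -0.005] op 17.3
True 22.75 p [ 499.36 -174.17   86.68] F [-0.75  1.16  7.52] M [0.046 0.091 0.028] op 16.56
settled 22.95 p [ 499.33 -174.14   86.65] F [-1.11  0.58  8.01] M [-0.     0.05   0.033] op 17.26
```

It's home at 86.65 mm, the same as the original grasp height. I'll release, back off and look.

Run:
```python
from h import *
x,y=.4993,-.1741
gripper_to(.02,20); gripper_to(.05); bot.dwell(.2); st("open")
bot.line_to([x,y,.20],v=.12)
bot.set_joints([-1.228,.48,1.596,0,1.065,-.047]); bot.dwell(.3); st("away")
import pickle
C={n:vision.camera(n) for n in("scene","top")}; pickle.dump(C,open("c2.pkl","wb"))
cr=lambda c,b,k: cv2.resize(c["color"][b[1]:b[3],b[0]:b[2],::-1],None,fx=k,fy=k,interpolation=cv2.INTER_CUBIC)
cv2.imwrite("pics/end.png",np.vstack([np.hstack([cr(C["scene"],(165,220,265,310),4),cr(C["top"],(395,165,495,255),4)]),cv2.resize(C["scene"]["color"][:,:,::-1],None,fx=.55,fy=.55)[:, :352].repeat(1,0) if 0 else np.zeros((1,800,3),np.uint8)]))
print(rect(pts(C["top"]),C["top"],(.495,-.17),.02,.113,.13,.12))
C0=pickle.load(open("c0.pkl","rb"))
for n in C: 
    P0,P=pts(C0[n])[...,2],pts(C[n])[...,2]; m=cv2.morphologyEx((abs(P-P0)>.015).astype(np.uint8),cv2.MORPH_OPEN,np.ones((3,3)))
    print(n,"changed",cv2.connectedComponentsWithStats(m)[2][1:].tolist())
```

```text
open 23.77 p [ 498.85 -173.91   86.22] F [-0.05  0.06  0.43] M [-0.033  0.02  -0.012] op 50.24
away 26.98 p [ 247.36 -601.25  239.55] F [-0.71 -0.68  0.44] M [-0.005 -0.011 -0.052] op 49.95
[ 499.4 -172.7   17.9   19.    23.9   95. ]
scene changed []
top changed []
```

View pics/end.png

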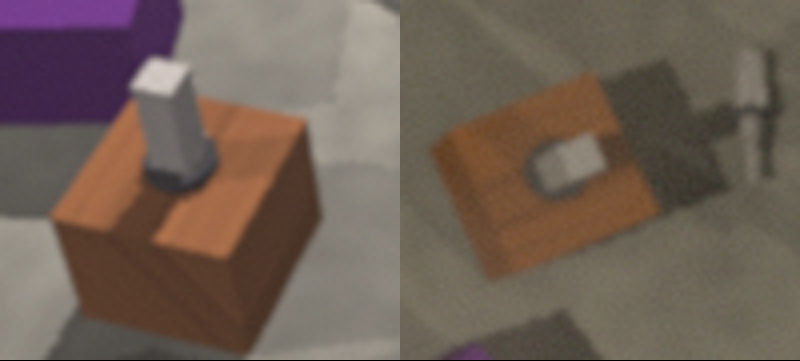

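The picture shows the punch upright with its collar on the block, in the same position as at the start. The depth images show nothing else changed in either camera.

```bash
python3 -c "
from h import *
bot.hand_in(); st('done')"
```

```text
the job is handed in; nothing more can be done
the job is handed in; nothing more can be done
```

The punch was tripped once in the jig and is back in the brown block, and the job is handed in at about 27 s of the 64 s allowed.

- **Trip:** The nose went down the guide hole without catching and met the strap at about z = 29 mm. The force rose to about 13 N, then fell to 2.3 N over the last 1 mm or so. I stopped there at an estimated 6.3–6.5 mm of nose travel. No force spike appeared, so it did not reach its hard stop.
- **Return:** The collar touched the block at the same tool height as when I first gripped it (86.65 mm). After I let go, the grip's position and yaw in the top camera matched the start exactly.
- **Surroundings:** The before and after depth images show no change over 15 mm in either camera, so the mug, spanner, jar and look-alikes show no movement.

**Disagreements:** The two cameras differed by 3–4 mm on the guide hole's position. The top view was blocked by the arm over the jig, so I aligned the nose with the scene view alone. I also misread the tip's pixel row once there and corrected it before lowering. The nose travel is inferred from the force curve, not measured directly.

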